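# Feel along the bus bar of a power-supply board

### The arm

A 6-joint arm with a two-finger parallel gripper is mounted at the origin on the work surface. World frame = base frame: x ahead of the robot, y to its left, z up, the work surface at z = 0. Lengths are in m, angles in rad, forces in N, time in s.
With the tool pointing down it reaches from about 0.35 to 0.95 m from the base axis. Payload 17.4 kg.
Tool frame: the origin (TCP) lies at the very end of the fingers, on their centre line; the grasp point (between the pads) lies 19 mm behind it; z points along the fingers, y is the direction in which the jaws open and shut (so a half turn about z gives the same grasp; the last joint's range is limited). The gripper opens to 93 mm and grips with 3 to 60 N. Pads are 15 mm wide; open, the fingers measure 128 mm over their backs; the gripper's body (75 mm by 188 mm) begins 65 mm behind the grasp point.
Start: joints at [1.225, 0.116, 1.442, -0, 1.584, -0.038], TCP at [0.205, 0.643, 0.219] pointing down, gripper open.
Joint ranges: [-2.83, 2.83], [-0.83, 2.19], [0.07, 2.5], [-1.14, 4.28], [0.01, 3], [-2.97, 2.97]. Speed limits (rad/s): [1.89, 1.89, 2.22, 3.14, 3.14, 3.14].

### API

Orientations are given as a rotation vector (axis times angle).
In Python, from station import monitor, viewer, close_job gives the robot as it stands.
- The arm moves only by the shell command python3 -m creep 'ROWS' [FORCE]. ROWS is JSON, a list that holds one entry, the list of rows, each a list of 5 numbers: the shift along the tool's x, y, z in mm, then the turn about the tool's z in rad, then the opening, from 0 (shut) to 1 (fully open). In form: [[[x, y, z, spin, gripper], ...]]. A call has 1 to 20 rows; each row shifts and turns the pose as measured when the row begins, along the tool's axes as they then stand; what a row does not reach is not made up. A row lasts 1/10 s, in which the tool goes at most 50 mm and 8.59 degrees, less where a joint would pass 70% of its speed; a pose out of reach is approached as far as the arm can. A call is refused whole if a number of a shift passes 50 or a number of a turn 0.15, either way. A call with a gripper value outside its range is refused whole. The fingers move at their own pace and stop on an object; FORCE is the grip in N (left out, the last holds). Time passes only in rows, so rows that do not move let the fingers close. It gives the time, the measured TCP pose, the force and the opening at its end, in the units of the state.
- monitor.sense(): the state, without advancing time (a new reading comes with each control period).
- viewer.get_image(name): name is "scene" or "top"; returns (picture, depth): 400x640x3 uint8, red, green, blue; 400x640 float32, m along the optical axis (not along the pixel's ray), 0 where there is no reading.
- viewer.calibration(name): a dict with "K" (3x3 intrinsics, pixels), "R" (3x3) and "t" (3): a world point X has camera coordinates R X + t. Camera axes: x right, y down, z forward; pixel columns grow to the right and rows downward; lengths in m; the calibration is good to about 2 mm. A picture is of the moment at which its call begins. calibration takes no time and is no camera call.
- close_job(): hands the job in, once; it reports no verdict.
The state is a dict: "t": time; "joint_positions": joint angles; "qvel": joint speeds; "tau": joint torques, N m; "eef_pos": TCP position; "eef_rot": TCP orientation; "ft_force": force on the tool from outside, world axes, zero at the start; "moment": the same for the moment, N m; "width": finger opening in m.
Only numpy, scipy, OpenCV 4.12 (cv2) and the standard library are available. Lean on these libraries where they do the work, as an engineer would, in place of code of your own. Each camera call takes 0.05 s, during which the arm holds its last target. There are 200 camera calls.

### The job

Check the resoldered bus bar of the power-supply board by touch: with the fingers shut, run the fingertips gently along the whole bare silvery bar, from its end at the red terminal block, round both bends, to its end at the blue one. Finish holding there: the program ends with the fingertips still resting lightly on the bar right beside the blue block, to show where the bar ends. Grip and lift nothing, do not shove the board holder, and leave the capacitors and the loose things alone.

Things in the scene. Friction and masses are not known exactly. Their poses are not given: they have to be found in the camera images.
- board: brown circuit board, 216 x 300 mm, level. Origin: centre of its upper face, 52 mm above the bench; x along the 216 mm side, y along the 300 mm side, z up; it may lie turned any way round. Its silvery bus bar, 8 mm wide, top 4 mm above the board, runs in a Z through (x, y) = (-50, 127), (-50, 0), (50, 0), (50, -127) mm. Under a finger the board springs down 1 mm per 4 N, everywhere alike, 6 mm at most
- first_corner (a point): the bar's first bend, coming from the red block: middle of the bar's top face. Shut fingers make one fingertip. Apart from the end blocks and the holder jaws beyond them nothing taller than the bar stands within 30 mm of its middle line
- second_corner (a point): the bar's second bend: middle of its top face
- bar1: length 1 of 8 of the bus bar, counted from the red block: 46 mm long, beside the red block. Origin: middle of its top face; x along the bar towards the blue block, z up
- bar2: length 2 of 8 of the bus bar, counted from the red block: 40 mm long. Origin: middle of its top face; x along the bar towards the blue block, z up
- bar3: length 3 of 8 of the bus bar, counted from the red block: 45 mm long, up to and including the first corner. Origin: middle of its top face; x along the bar towards the blue block, z up
- bar4: length 4 of 8 of the bus bar, counted from the red block: 46 mm long, after the first corner. Origin: middle of its top face; x along the bar towards the blue block, z up
- bar5: length 5 of 8 of the bus bar, counted from the red block: 46 mm long, up to the second corner. Origin: middle of its top face; x along the bar towards the blue block, z up
- bar6: length 6 of 8 of the bus bar, counted from the red block: 45 mm long, from and including the second corner. Origin: middle of its top face; x along the bar towards the blue block, z up
- bar7: length 7 of 8 of the bus bar, counted from the red block: 40 mm long. Origin: middle of its top face; x along the bar towards the blue block, z up
- bar8: length 8 of 8 of the bus bar, counted from the red block: 46 mm long, beside the blue block. Origin: middle of its top face; x along the bar towards the blue block, z up
- red_terminal (a point): where the bar meets the red screw-terminal block, at the height of the bar's top; the block is 30 mm across, 19 mm deep, and stands 8 mm above the bar's top, just beyond the bar's end
- blue_terminal (a point): the same at the blue screw-terminal block, the far end of the bar; block of the same size
- holder_middle (a point): middle of the board holder, 2 mm under the board's upper face. The holder (about 2 kg, loose on the bench, on four rubber feet) is 210 x 370 x 58 mm: two black jaws along the board's 216 mm edges, rising 6 mm above the board, joined by two steel rods
- capacitors: four dark-blue filter capacitors, 25 mm across and 34 mm tall, soldered to the board in the corner at about (x, y) = (-55, -93) mm of the board; origin at the centre of the board's upper face, not at the capacitors
- relay_middle (a point): centre of a loose pale-grey relay, 28 x 13 x 25 mm, standing on the board more than 40 mm from the bar
- stubby_middle (a point): centre of a loose stubby orange screwdriver, 95 mm long, 32 mm thick, lying beside the holder
- bracket_middle (a point): centre of a loose steel angle bracket, 32 x 100 x 18 mm, lying on the other side of the holder
- flywheel_middle (a point): centre of a loose grey flywheel, 72 mm across, 35 mm high with its shaft, on the bench
- power_driver_middle (a point): centre of a loose black-and-red cordless screwdriver, 225 mm long, 36 mm thick, on the bench
- multimeter_middle (a point): centre of a loose yellow multimeter, 150 x 76 x 41 mm, on the bench
- solder_spool_middle (a point): centre of a loose blue spool of solder, 56 mm across, 44 mm high, on the bench

How it is judged:
On the way, in this order (a step that is already met when the one before it is completed fails the run):
1. the fingertips touch bar length 1 (beside the red block) (contact force between the fingers and bar1 above 0.2 N), for 0.1 s.
2. the fingertips touch bar length 2 (second length) (contact force between the fingers and bar2 above 0.2 N), for 0.1 s.
3. the fingertips touch bar length 3 (up to the first corner) (contact force between the fingers and bar3 above 0.2 N), for 0.1 s.
4. the fingertips touch bar length 4 (past the first corner) (contact force between the fingers and bar4 above 0.2 N), for 0.1 s.
5. the fingertips touch bar length 5 (up to the second corner) (contact force between the fingers and bar5 above 0.2 N), for 0.1 s.
6. the fingertips touch bar length 6 (round the second corner) (contact force between the fingers and bar6 above 0.2 N), for 0.1 s.
7. the fingertips touch bar length 7 (seventh length) (contact force between the fingers and bar7 above 0.2 N), for 0.1 s.
8. the fingertips touch bar length 8 (last length, beside the blue block) (contact force between the fingers and bar8 above 0.2 N), for 0.1 s.
At the end, for the whole second after the job is handed in: The fingertips rest on the last length of the bar, beside the blue block, with more than 0.2 N and the fingers push on the board with less than 12 N; the holder stands level within 15 mm of where it stood; every loose thing is within 15 mm of where it was (contact force between the fingers and bar8 above 0.2 N and contact force between the fingers and board below 12 N and distance of each of holder_middle, relay_middle, stubby_middle, bracket_middle, flywheel_middle, power_driver_middle, multimeter_middle, solder_spool_middle from where it was at the start of the episode below 0.015 m and linear speed of board below 0.02 m/s and angle between board's own z axis and vertical below 0.05 rad); the arm keeps its last pose, push and grip.
It fails at once if the board is pressed hard (over 20 N) (contact force between any of the fingers, the arm and board above 20 N).
It fails at once if the board and its holder are shoved more than 15 mm, lifted or tipped (distance of holder_middle from where it was at the start of the episode above 0.015 m or angle between board's own z axis and vertical above 0.08 rad).
It fails at once if the capacitors are knocked or gripped (over 5 N) (contact force between any of the fingers, the arm and capacitors above 5 N).
It fails at once if a loose thing is moved more than 15 mm or lifted (distance of any of relay_middle, stubby_middle, bracket_middle, flywheel_middle, power_driver_middle, multimeter_middle, solder_spool_middle from where it was at the start of the episode above 0.015 m).
It also fails if it takes over 45 s, if anything falls off the work surface, if the arm or the gripper's body presses on something with over 40 N, if the wrist force passes 120 N, or if a joint passes its speed limit or range.

## Working session

There is one attempt and no reset: what is moved stays moved. The work goes in short steps, Python scripts to look and compute and a shell command to move; the robot and the scene stay as the last step left them, time stands still between calls to the robot, and variables do not carry over. Pictures are saved under pics/ and viewed, about 8 in all and at most 12, crops included, and the job is handed in when it is done.

```bash
mkdir -p pics; python3 - <<'E'
from station import monitor, viewer
import cv2,numpy as np
s=monitor.sense(); print({k:np.round(v,3).tolist() for k,v in s.items()})
for n in("scene","top"):
    im,d=viewer.get_image(n); cv2.imwrite(f"pics/{n}0.png",im[:,:,::-1]); np.savez(f"{n}0.npz",im=im,d=d)
    c=viewer.calibration(n); print(n,c)
E
```

```text
{'t': 0.0, 'joint_positions': [1.225, 0.116, 1.442, -0.0, 1.584, -0.038], 'qvel': [-0.001, -0.0, 0.001, 0.001, -0.0, 0.001], 'tau': [-0.002, -72.124, -62.265, 0.078, 0.024, -0.0], 'eef_pos': [0.204, 0.643, 0.218], 'eef_rot': [-0.482, -3.104, 0.002], 'ft_force': [0.189, 0.217, 0.496], 'moment': [-0.021, -0.011, 0.035], 'width': 0.093}
scene {'K': array([[420.1226429 ,   0.        , 318.28624936],
       [  0.        , 420.1226429 , 194.31603702],
       [  0.        ,   0.        ,   1.        ]]), 'R': array([[-0.56357681,  0.8259996 , -0.01028803],
       [ 0.56871083,  0.37893655, -0.73005142],
       [-0.59912368, -0.41729096, -0.68331477]]), 't': array([ 0.32729826, -0.25692843,  1.64625629])}
top {'K': array([[387.01323577,   0.        , 317.47735025],
       [  0.        , 387.01323577, 198.89118023],
       [  0.        ,   0.        ,   1.        ]]), 'R': array([[-0.02876155, -0.99951133, -0.01224269],
       [-0.98963377,  0.03019707, -0.14040352],
       [ 0.1407046 ,  0.00807756, -0.99001867]]), 't': array([0.03207905, 0.56034933, 1.24935894])}
```

View pics/top0.png

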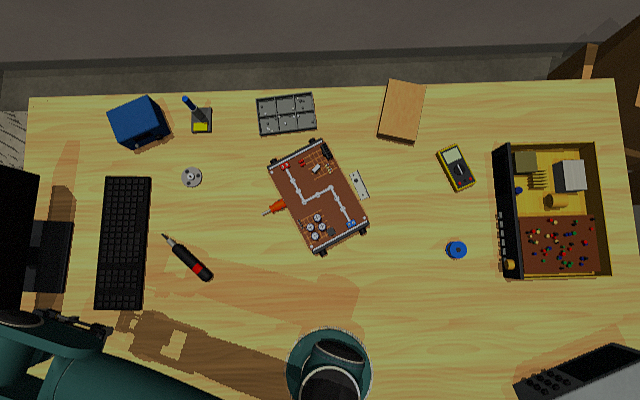

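View pics/scene0.png

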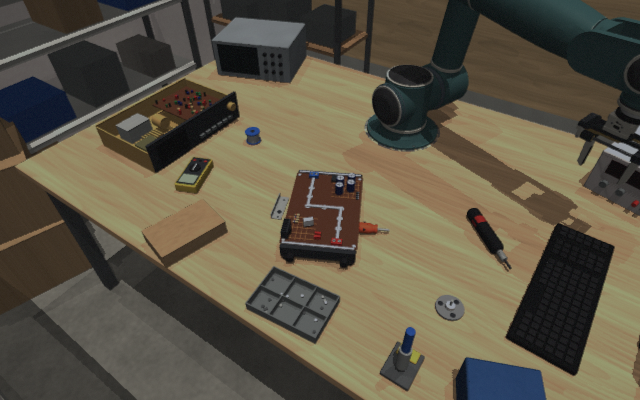

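The top view shows the board centred near (318,197). The red block is at about (285,166), the blue one at about (351,223), and the Z bar runs between them. The capacitors are near (315,226) and the arm is off to the left. Next I'll segment the bar on the z=0.056 plane.

```bash
cat > h.py <<'E'
import numpy as np,cv2
from station import monitor,viewer
def ray(n,uv,z):
    c=viewer.calibration(n); uv=np.atleast_2d(uv).astype(float)
    d=(np.c_[uv,np.ones(len(uv))]@np.linalg.inv(c["K"]).T)@c["R"]; o=-c["R"].T@c["t"]
    return (o+d*((z-o[2])/d[:,2])[:,None])[:,:2]
def proj(n,X):
    c=viewer.calibration(n); p=(np.atleast_2d(X)@c["R"].T+c["t"])@c["K"].T; return p[:,:2]/p[:,2:]
B=np.array([[-50,127],[-50,0],[50,0],[50,-127]])/1e3
def fit(n,im,guess,z=.056,it=6):
    # guess: 2x2 world xy of red end, blue end; rigid fit of light low-saturation pixels to bar middle lines
    hsv=cv2.cvtColor(im,cv2.COLOR_RGB2HSV); m=(hsv[...,1]<60)&(hsv[...,2]>130)
    v,u=np.nonzero(m); P=ray(n,np.c_[u,v],z)
    g=np.array(guess); a=B[3]-B[0]; b=g[1]-g[0]
    th=np.arctan2(b[1],b[0])-np.arctan2(a[1],a[0]); c=g.mean(0)
    for k in range(it):
        R=np.array([[np.cos(th),-np.sin(th)],[np.sin(th),np.cos(th)]]); L=(P-c)@R
        tol=.012 if k<3 else .007
        s1=(abs(L[:,0]+.05)<tol)&(L[:,1]>.01)&(L[:,1]<.122); s2=(abs(L[:,1])<tol)&(abs(L[:,0])<.04); s3=(abs(L[:,0]-.05)<tol)&(L[:,1]<-.01)&(L[:,1]>-.122)
        A=[];r=[]
        for s,ax,off in((s1,0,-.05),(s2,1,0),(s3,0,.05)):
            l=L[s]; row=np.zeros((len(l),3)); row[:,ax]=1; row[:,2]=-l[:,1] if ax==0 else l[:,0]
            A.append(row); r.append(l[:,ax]-off)
        x=np.linalg.lstsq(np.vstack(A),np.hstack(r),rcond=None)[0]; c=c+R@x[:2]; th+=x[2]
    R=np.array([[np.cos(th),-np.sin(th)],[np.sin(th),np.cos(th)]])
    return c,th,(c+B@R.T),[s.sum() for s in(s1,s2,s3)],np.std(np.hstack(r))
E
python3 - <<'E'
from h import *
out=[]
for n,g in(("top",[(287,170),(351,221)]),("scene",[(337,240),(313,177)])):
    im=np.load(n+"0.npz")["im"]; r=fit(n,im,ray(n,g,.056)); print(n,np.round(r[0],4),round(r[1],4),np.round(r[2],4).tolist(),r[3],r[4])
    p=proj(n,np.c_[r[2],[.056]*4]); f=5
    u0,v0=(255,135) if n=="top" else (270,165)
    c=cv2.resize(im[v0:v0+115,u0:u0+125,::-1].copy(),None,fx=f,fy=f,interpolation=cv2.INTER_CUBIC)
    cv2.polylines(c,[np.int32((p-[u0,v0]+.5)*f)],False,(0,255,0),1); out.append(cv2.resize(c,(400,368)))
cv2.imwrite("pics/fit.png",np.hstack(out))
E
```

```text
top [0.5751 0.0164] -1.1044 [[0.666, 0.1181], [0.5526, 0.061], [0.5976, -0.0283], [0.4841, -0.0854]] [np.int64(93), np.int64(54), np.int64(89)] 0.0028377253431829457
scene [0.5743 0.0166] -1.099 [[0.6647, 0.1189], [0.5516, 0.0611], [0.597, -0.0279], [0.4839, -0.0856]] [np.int64(81), np.int64(46), np.int64(60)] 0.002629454761767553
```

View pics/fit.png

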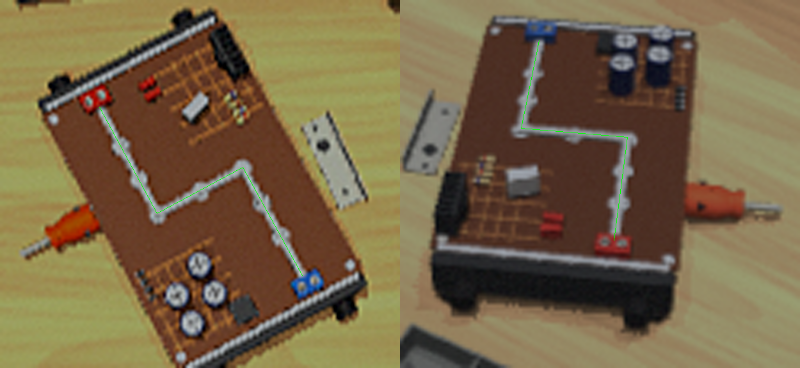

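The fit lies on the bar in both views, and the two agree to about 1 mm. The top row of the board ends at the blue and red blocks as expected. Next I'll shut the fingers and turn the tool's x axis along the outer bar legs.

```bash
cat >> h.py <<'E'
from scipy.spatial.transform import Rotation as Ro
W=np.array([[.6654,.1185],[.5521,.0610],[.5973,-.0281],[.4840,-.0855]])
def at(leg,mm): # point mm after start of leg
    d=W[leg+1]-W[leg]; return W[leg]+d/np.linalg.norm(d)*mm/1e3
def need(p,z):
    s=monitor.sense(); R=Ro.from_rotvec(s["eef_rot"]).as_matrix(); e=s["eef_pos"]
    d=W[1]-W[0]; x=R[:,0]; spin=-(np.arctan2(d[1],d[0])-np.arctan2(x[1],x[0])); spin=(spin+np.pi)%(2*np.pi)-np.pi
    print("t",round(s["t"],2),"pos",np.round(np.array(e)*1e3,1),"F",np.round(s["ft_force"],2),"w",round(s["width"],4),"tilt",np.round(R[:2,2],4))
    print("need tool mm",np.round(R.T@(np.r_[p,z]-e)*1e3,1),"spin",round(spin,3))
E
python3 -m creep '[[[0,0,0,-0.13,0],[0,0,0,-0.13,0],[0,0,0,-0.13,0],[0,0,0,-0.13,0],[0,0,0,-0.13,0],[0,0,0,-0.13,0]]]' 10
python3 -c "
from h import *
need(at(0,14),.11)"
```

```text
t: 0.7
eef_pos: [0.2042, 0.6424, 0.2152]
eef_rot: [0.776, -3.041, 0.007]
ft_force: [0.2, 0.5, 0.0]
width: 0.0495
t 0.7 pos [204.2 642.4 215.2] F [0.16 0.5  0.04] w 0.0495 tilt [-0.0018 -0.005 ]
need tool mm [-140.3 -680.   107. ] spin 0.03
```

```bash
python3 -m creep '[[[-8,-42,0,0,0],[-8,-42,0,0,0],[-8,-42,0,0,0],[-8,-42,0,0,0],[-8,-42,0,0,0],[-8,-42,0,0,0],[-8,-42,0,0,0],[-8,-42,0,0,0],[-8,-42,0,0,0],[-8,-42,0,0,0],[-8,-42,0,0,0],[-8,-42,0,0,0],[-8,-42,0,0,0],[-8,-42,0,0,0],[-8,-42,0,0,0]]]'
python3 -c "
from h import *
need(at(0,14),.075)"
```

```text
t: 2.2
eef_pos: [0.6248, 0.1318, 0.212]
eef_rot: [0.795, -3.031, 0.012]
ft_force: [-0.6, 0.7, 0.1]
width: 0.0002
t 2.2 pos [624.8 131.8 212. ] F [-0.55  0.68  0.07] w 0.0002 tilt [-0.0064 -0.0094]
need tool mm [-16.3 -30.2 137. ] spin 0.043
```

```bash
python3 -m creep '[[[-4,-7,0,0.02,0],[-4,-7,20,0.02,0],[-4,-7,25,0,0],[-4,-7,25,0,0],[0,0,25,0,0],[0,0,20,0,0],[0,0,10,0,0],[0,0,3,0,0],[0,0,0,0,0]]]'
python3 - <<'E'
from h import *
need(at(0,14),.06)
for n in("top","scene"):
    im,d=viewer.get_image(n); np.savez(n+"1.npz",im=im); u0,v0=(255,120) if n=="top" else (260,130)
    c=cv2.resize(im[v0:v0+130,u0:u0+130,::-1],(400,400),interpolation=cv2.INTER_CUBIC); o=c if n=="top" else np.hstack([o,c])
cv2.imwrite("pics/near.png",o)
E
```

```text
t: 3.1
eef_pos: [0.6532, 0.1098, 0.0775]
eef_rot: [0.72, -3.046, 0.011]
ft_force: [-0.7, 0.3, 0.7]
width: 0.0003
t 3.1 pos [653.2 109.8  77.5] F [-0.71  0.35  0.75] w 0.0003 tilt [-0.0095 -0.0095]
need tool mm [-1.1  2.3 17.5] spin -0.006
```

View pics/near.png

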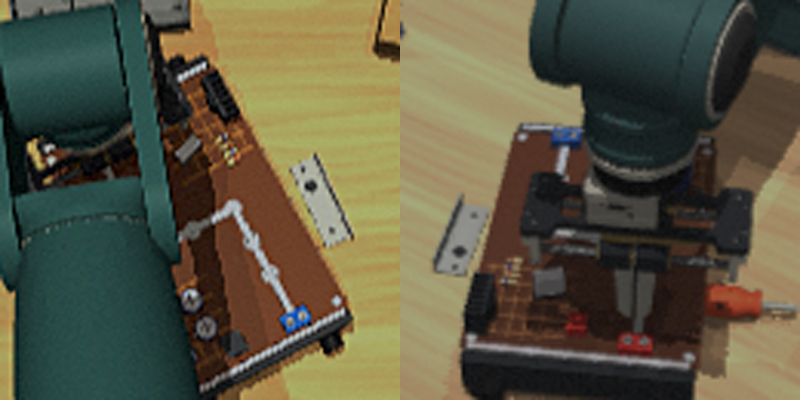

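The shut fingertips hang over the bar just before the red block, at about (635,325) in the right-hand crop. I'll lower them in small steps while watching the force.

```bash
python3 -m creep '[[[-1,2,6,0,0],[0,0,6,0,0],[0,0,3,0,0],[0,0,1,0,0],[0,0,0,0,0]]]'
python3 -c "
from h import *
need(at(0,14),.056)"
```

```text
t: 3.7
eef_pos: [0.6544, 0.1124, 0.0635]
eef_rot: [0.721, -3.051, 0.012]
ft_force: [-0.5, -0.4, -0.7]
width: 0.0005
t 3.7 pos [654.4 112.4  63.5] F [-0.52 -0.39 -0.68] w 0.0005 tilt [-0.0049 -0.0089]
need tool mm [1.3 0.5 7.5] spin -0.006
```

```bash
python3 -m creep '[[[1,0,3,0,0],[0,0,2,0,0],[0,0,1,0,0],[0,0,1,0,0],[0,0,0,0,0]]]'
python3 -c "
from h import *
need(at(0,14),.055)"
```

```text
t: 4.2
eef_pos: [0.6535, 0.1117, 0.0561]
eef_rot: [0.721, -3.051, 0.012]
ft_force: [-0.6, 0.1, -0.2]
width: 0.0001
t 4.2 pos [653.5 111.7  56.1] F [-0.55  0.12 -0.17] w 0.0001 tilt [-0.0046 -0.0088]
need tool mm [0.3 0.7 1.1] spin -0.006
```

```bash
python3 -m creep '[[[0,0,1,0,0],[0,0,0,0,0]]]'
python3 -c "
from h import *
need(at(0,14),.055)"
```

```text
t: 4.4
eef_pos: [0.6536, 0.1117, 0.0555]
eef_rot: [0.721, -3.051, 0.012]
ft_force: [-0.9, -1.0, 2.6]
width: 0.0006
t 4.4 pos [653.6 111.7  55.5] F [-0.91 -0.98  2.65] w 0.0006 tilt [-0.0044 -0.0088]
need tool mm [0.4 0.7 0.5] spin -0.006
```

Contact has begun at about 2.6 N. I'll press slightly more and begin the stroke.

```bash
python3 -m creep '[[[0,0,0.6,0,0],[4,0,0.3,0,0],[4,0,0.3,0,0],[4,0,0.3,0,0]]]'
python3 -c "
from h import *
need(at(0,40),.055)"
```

```text
t: 4.8
eef_pos: [0.6435, 0.1065, 0.0553]
eef_rot: [0.722, -3.055, 0.012]
ft_force: [1.9, 1.2, 3.8]
width: 0.0007
t 4.8 pos [643.5 106.5  55.3] F [1.92 1.22 3.79] w 0.0007 tilt [-0.0009 -0.0079]
need tool mm [15.   0.7  0.3] spin -0.006
```

```bash
python3 -m creep '[[[5,0.2,0.3,0,0],[5,0.2,0.3,0,0],[5,0.2,0.2,0,0],[5,0.2,0.2,0,0],[5,0,0.2,0,0],[5,0,0.2,0,0]]]'
python3 -c "
from h import *
need(at(0,127),.055)"
```

```text
t: 5.4
eef_pos: [0.6145, 0.0928, 0.0549]
eef_rot: [-0.722, 3.057, -0.012]
ft_force: [3.1, 1.9, 4.2]
width: 0.0004
t 5.4 pos [614.5  92.8  54.9] F [3.06 1.89 4.21] w 0.0004 tilt [ 0.0018 -0.0073]
need tool mm [70.  -0.5  0. ] spin -0.006
```

```bash
python3 -m creep '[[[5,0,0.2,0,0],[5,0,0.2,0,0],[5,0,0.2,0,0],[5,0,0.2,0,0],[5,0,0.2,0,0],[5,0,0.2,0,0]]]'
python3 -c "
from h import *
need(at(0,127),.055)"
```

```text
t: 6.0
eef_pos: [0.5862, 0.0784, 0.0547]
eef_rot: [-0.722, 3.055, -0.012]
ft_force: [3.1, 2.2, 5.4]
width: 0.0006
t 6.0 pos [586.2  78.4  54.7] F [3.13 2.2  5.41] w 0.0006 tilt [ 0.0045 -0.0065]
need tool mm [38.3 -0.3 -0.4] spin -0.006
```

```bash
python3 -m creep '[[[5,0,0.1,0,0],[5,0,0.1,0,0],[5,0,0.1,0,0],[5,0,0.1,0,0],[5,0,0.1,0,0],[5,0,0.1,0,0],[5,0,0.1,0,0],[3,0,0.1,0,0]]]'
python3 -c "
from h import *
need(at(0,127),.055)
need(at(1,100),.055)"
```

```text
t: 6.8
eef_pos: [0.55, 0.0602, 0.0547]
eef_rot: [-0.721, 3.052, -0.011]
ft_force: [2.4, 2.4, 5.2]
width: 0.0003
t 6.8 pos [550.   60.2  54.7] F [2.45 2.44 5.18] w 0.0003 tilt [ 0.0074 -0.0056]
need tool mm [-2.3 -0.3 -0.3] spin -0.006
t 6.8 pos [550.   60.2  54.7] F [2.45 2.44 5.18] w 0.0003 tilt [ 0.0074 -0.0056]
need tool mm [  -2.8 -100.3    0.6] spin -0.006
```

First corner reached. Now the middle leg.

```bash
python3 -m creep '[[[-1,-4,0.1,0,0],[-1,-5,0.1,0,0],[-0.5,-5,0.1,0,0],[0,-5,0.1,0,0],[0,-5,0.1,0,0],[0,-5,0.1,0,0]]]'
python3 -c "
from h import *
need(at(1,100),.055)"
```

```text
t: 7.4
eef_pos: [0.5606, 0.0368, 0.0538]
eef_rot: [0.724, -3.057, 0.0]
ft_force: [-2.4, 6.3, 9.0]
width: 0.0003
t 7.4 pos [560.6  36.8  53.8] F [-2.43  6.32  9.03] w 0.0003 tilt [-0.0005 -0.0004]
need tool mm [ -3.7 -74.6  -1.2] spin -0.005
```

```bash
python3 -m creep '[[[-2,-4,-1,0,0],[-1,-4,-0.4,0,0],[-1,-4,-0.2,0,0]]]'
python3 -c "
from h import *
need(at(1,100),.055)"
```

```text
t: 7.7
eef_pos: [0.567, 0.0281, 0.0546]
eef_rot: [0.723, -3.051, -0.004]
ft_force: [-1.8, 3.3, 6.0]
width: 0.0004
t 7.7 pos [567.   28.1  54.6] F [-1.8   3.27  5.96] w 0.0004 tilt [-0.0062  0.0013]
need tool mm [ -1.9 -63.9  -0.6] spin -0.004
```

```bash
python3 -m creep '[[[-1,-5,-0.4,0,0],[-0.5,-5,-0.3,0,0],[-0.5,-5,-0.2,0,0],[-0.3,-5,-0.2,0,0],[-0.3,-5,-0.2,0,0]]]'
python3 -c "
from h import *
need(at(1,100),.055)"
```

```text
t: 8.2
eef_pos: [0.5767, 0.0075, 0.0544]
eef_rot: [0.722, -3.044, -0.013]
ft_force: [-1.2, 3.9, 6.6]
width: 0.0001
t 8.2 pos [576.7   7.5  54.4] F [-1.22  3.9   6.61] w 0.0001 tilt [-0.015   0.0047]
need tool mm [ -2.4 -41.2  -1.1] spin -0.004
```

```bash
python3 -m creep '[[[-1,-5,-0.4,0,0],[-1,-5,-0.4,0,0],[-0.5,-5,-0.3,0,0],[-0.5,-5,-0.3,0,0],[-0.3,-5,-0.3,0,0]]]'
python3 -c "
from h import *
need(at(1,100),.055)"
```

```text
t: 8.7
eef_pos: [0.5869, -0.0126, 0.0545]
eef_rot: [0.721, -3.036, -0.021]
ft_force: [-2.1, 3.9, 5.9]
width: 0.0003
t 8.7 pos [586.9 -12.6  54.5] F [-2.11  3.85  5.88] w 0.0003 tilt [-0.0238  0.0085]
need tool mm [ -2.3 -18.5  -0.9] spin -0.003
```

```bash
python3 -m creep '[[[-1,-5,-0.4,0,0],[-1,-5,-0.4,0,0],[-0.5,-4,-0.3,0,0],[-0.5,-4,-0.3,0,0]]]'
python3 -c "
from h import *
need(at(1,100),.055)
need(at(2,114),.055)"
```

```text
t: 9.1
eef_pos: [0.5946, -0.0268, 0.0545]
eef_rot: [0.72, -3.03, -0.029]
ft_force: [-1.4, 3.5, 6.7]
width: 0.0006
t 9.1 pos [594.6 -26.8  54.5] F [-1.36  3.55  6.65] w 0.0006 tilt [-0.031   0.0115]
need tool mm [-1.8 -2.4 -0.6] spin -0.003
t 9.1 pos [594.6 -26.8  54.5] F [-1.36  3.55  6.65] w 0.0006 tilt [-0.031   0.0115]
need tool mm [112.1  -2.6   2. ] spin -0.003
```

Second corner reached. Now the last leg.

```bash
python3 -m creep '[[[0,-2,-0.2,0,0],[4,-1,0,0,0],[5,0,0,0,0],[5,0,0,0,0]]]'
python3 -c "
from h import *
need(at(2,114),.055)"
```

```text
t: 9.5
eef_pos: [0.5823, -0.0356, 0.0549]
eef_rot: [0.72, -3.029, -0.032]
ft_force: [3.1, 1.4, 4.1]
width: 0.0001
t 9.5 pos [582.3 -35.6  54.9] F [3.14 1.41 4.12] w 0.0001 tilt [-0.0323  0.0134]
need tool mm [97.2 -0.3  2.1] spin -0.002
```

```bash
python3 -m creep '[[[5,0,0.3,0,0],[5,0,0.3,0,0],[5,0,0.3,0,0],[5,0,0.3,0,0],[5,0,0.2,0,0],[5,0,0.2,0,0]]]'
python3 -c "
from h import *
need(at(2,114),.055)"
```

```text
t: 10.1
eef_pos: [0.5538, -0.0494, 0.0547]
eef_rot: [0.721, -3.031, -0.033]
ft_force: [3.6, 2.2, 5.3]
width: 0.0004
t 10.1 pos [553.8 -49.4  54.7] F [3.61 2.21 5.27] w 0.0004 tilt [-0.0298  0.0146]
need tool mm [65.6 -0.7  1. ] spin -0.002
```

```bash
python3 -m creep '[[[5,-0.1,0.1,0,0],[5,-0.1,0.1,0,0],[5,-0.1,0.1,0,0],[5,-0.1,0.1,0,0],[5,0,0.1,0,0],[5,0,0.1,0,0],[5,0,0.1,0,0]]]'
python3 -c "
from h import *
need(at(2,114),.055)"
```

```text
t: 10.8
eef_pos: [0.5199, -0.0664, 0.0548]
eef_rot: [0.721, -3.032, -0.034]
ft_force: [3.1, 1.3, 5.1]
width: 0.0005
t 10.8 pos [519.9 -66.4  54.8] F [3.14 1.29 5.13] w 0.0005 tilt [-0.0293  0.0155]
need tool mm [27.7 -0.9  0.3] spin -0.002
```

```bash
python3 -m creep '[[[5,-0.2,0.1,0,0],[5,-0.2,0.1,0,0],[5,-0.1,0.1,0,0],[5,-0.1,0.1,0,0],[4,0,0.1,0,0],[2,0,0.1,0,0]]]'
python3 - <<'E'
from h import *
need(at(2,116),.055)
for n in("top","scene"):
    im,d=viewer.get_image(n); u0,v0=(255,120) if n=="top" else (260,130)
    c=cv2.resize(im[v0:v0+130,u0:u0+130,::-1],(400,400),interpolation=cv2.INTER_CUBIC); o=c if n=="top" else np.hstack([o,c])
cv2.imwrite("pics/end.png",o)
need(at(2,116),.055)
E
```

```text
t: 11.4
eef_pos: [0.4945, -0.0796, 0.0547]
eef_rot: [0.721, -3.032, -0.035]
ft_force: [3.0, 2.7, 5.6]
width: 0.0004
t 11.4 pos [494.5 -79.6  54.7] F [3.   2.72 5.63] w 0.0004 tilt [-0.0291  0.0159]
need tool mm [ 1.  -0.5 -0.3] spin -0.003
t 11.5 pos [494.3 -79.7  54.7] F [ 1.06 -0.05  4.61] w 0.0006 tilt [-0.0296  0.0157]
need tool mm [ 0.8 -0.5 -0.3] spin -0.003
```

View pics/end.png

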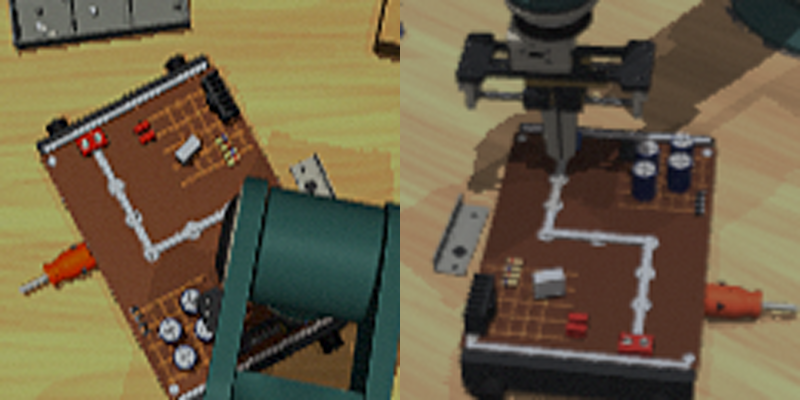

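The fingertips rest on the bar's end right at the blue block, at about (560,160) in the right-hand crop. The red block and the loose things sit at the same pixels as before. I'll hold for two rows, then hand in.

```bash
python3 -m creep '[[[0,0,0,0,0],[0,0,0,0,0]]]'
python3 - <<'E'
from h import *
need(at(2,116),.055)
for i in range(3): viewer.get_image("top")
need(at(2,116),.055)
f=monitor.sense()["ft_force"][2]
if 2<f<9:
    from station import close_job; print(close_job())
E
```

```text
t: 11.7
eef_pos: [0.4939, -0.0799, 0.0548]
eef_rot: [0.72, -3.032, -0.035]
ft_force: [3.6, 1.7, 5.7]
width: 0.0003
t 11.7 pos [493.9 -79.9  54.8] F [3.58 1.68 5.73] w 0.0003 tilt [-0.0294  0.0159]
need tool mm [ 0.3 -0.5 -0.2] spin -0.003
t 11.85 pos [493.9 -79.9  54.7] F [3.62 1.62 5.  ] w 0.0007 tilt [-0.0295  0.0158]
need tool mm [ 0.3 -0.5 -0.3] spin -0.003
the job is handed in; nothing more can be done
None
```

I ran the shut fingertips along the whole bar, from the red block round both bends to the blue one. I handed the job in at 11.85 s with them still resting on the last length, about 11 mm from the bar's end. The job reported no verdict.

- **Force:** mostly 4–7 N while stroking, with one 9 N reading early on the middle leg that I eased off at once. The force was read only at the end of each move. It was steady at about 5 N at hand-in.
- **Position:** on the middle leg the fingertips were up to about 4 mm off the bar's middle line, and within about 1 mm along the two outer legs.
- **Tilt:** the tool leaned about 2° by the end, because small errors built up over the moves and the interface cannot correct them.
- **Scene:** in the last pictures the red block and the loose things in view stood where they had been. This was judged by eye. The flywheel, cordless screwdriver, multimeter and solder spool were outside that crop, so I did not re-check them after the moves.

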